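# Snap the cover of the long sample box shut

## Task

The cover of the long sample box has only been laid on its catches. Press the cover down at both ends until each end clicks home and it sits fully down and level all round; keep the little vial standing where it is, and leave the cover alone when done.

Things in the scene. Friction and masses are not known exactly. Their poses are not given: they have to be found in the camera images.
- cover: Loose grey oblong snap-fit cover, 172 x 90 mm, laid right way up on the long box; the shut square box, 116 mm, is not part of the job. Origin: centre of its flat top; x along its length, y across, z up. Skirt reaches 26 mm below the top. Dark thumb ribs 52 to 70 mm from the centre at each end mark where to press. At the start level, top 66 mm above the work surface; fully down 54 mm, then rigid.
- box: Long grey box under the cover, 160 x 76 mm, 50 mm high, fixed. Origin: centre of its underside, on the work surface; x along its length, y across, z up. A sprung catch at each short end: the cover's end goes down 12 mm under 7 to 15 N on its thumb ribs, snaps past the catch and stays; the other end stays up until pressed. The skirt keeps the cover from sliding off.
- vial: Small upright clear vial with a screw cap, 26 mm in diameter, 50 mm tall, standing loose between the two boxes. Origin: centre of its underside; z up. To be left standing where it is.
Not all that is in view belongs to the job. Of the things shaped like the vial, the clear one is meant.

How it is judged:
By the outcome, as a careful person would: the job done as asked, in the order asked, and still so for the second after the job is handed in, with the robot touching nothing.
It also fails if it takes over 32 s, if anything falls off the work surface, if the arm or the gripper's body presses on something with over 40 N, if the wrist force passes 120 N, or if a joint passes its speed limit or range.

## Robot

A 7-joint arm with a two-finger parallel gripper is mounted at the origin on the work surface. World frame = base frame: x ahead of the robot, y to its left, z up, the work surface at z = 0. Lengths are in m, angles in rad, forces in N, time in s.
With the tool pointing down it reaches from about 0.425 to 0.925 m from the base axis. Payload 6.8 kg.
Tool frame: the origin (TCP) lies midway between the tips of the shut fingers; the grasp point (between the pads) lies 19 mm behind it; z points along the fingers, y is the line along which they close (so a half turn about z gives the same grasp; the last joint's range is limited). The gripper opens to 85 mm and grips with 20 to 120 N. Pads are 22 mm wide; open, the fingers measure 114 mm over their backs; the gripper's body (76 mm by 85 mm) begins 54 mm behind the grasp point. The pads swing forward as they close: fully open they stand 13 mm farther back than shut.
Start: joints at [1.099, 0.477, 0.022, 1.555, -0.011, 1.109, -0.083], TCP at [0.24, -0.631, 0.231] pointing down, gripper open.
Joint ranges: [-2.96, 2.96], [-0.34, 2.1], [-1.41, 1.46], [0.24, 2.44], [-1.37, 4.51], [0.17, 1.92], [-2.96, 2.96]. Speed limits (rad/s): [2.39, 2.39, 3.14, 3.14, 3.14, 3.14, 3.14].

## Interface

Orientations are given as a unit quaternion [w, x, y, z].
In Python, from station import bot, imaging gives the robot as it stands.
- The arm moves only by the tool move_arm, never from a script. Its argument "commands" is a list that holds one entry, the list of rows, each a list of 7 numbers: the shift along the tool's x, y, z in m, then the turn, a rotation vector about the tool's x, y, z in degrees, then the finger opening in m, from 0 to 0.0854. In form: [[[x, y, z, rx, ry, rz, grip], ...]]. A call has 1 to 20 rows; each row shifts and turns the commanded pose from where the row before left it, along the tool's axes as they then stand; what a row does not reach is not made up. A row lasts 1/8 s, in which the tool goes at most 62.5 mm and 10.7 degrees, less where a joint would pass 70% of its speed; a pose out of reach is approached as far as the arm can. A call is refused whole if a number of a shift passes 0.0625 or a number of a turn 10.7, either way. A call with a gripper value outside its range is refused whole. The fingers move at their own pace and stop on an object; "squeeze" is the grip in N (left out, the last holds). Time passes only in rows, so rows that do not move let the fingers close. It gives the time, the measured TCP pose, the force, the opening and the grip force at its end, in the units of the state.
- bot.get_obs(): the state, without advancing time (a new reading comes with each control period).
- imaging.read_camera(name): name is "side" or "top" or "wrist"; returns the picture (384x512x3 uint8, red, green, blue); there is no depth.
- imaging.calibration(name): a dict with "intrinsics" (3x3 intrinsics, pixels), "extrinsics" (4x4, takes a point from camera to world coordinates); the wrist camera has in their place "mount" (4x4, takes a point from camera to tool coordinates, whose origin is the TCP and whose axes are the flange's). Camera axes: x right, y down, z forward; pixel columns grow to the right and rows downward; lengths in m; the calibration is good to about 2 mm. A picture is of the moment at which its call begins: read the wrist's pose just before it. calibration takes no time and is no camera call.
- bot.hand_in(): hands the job in; it is judged then, once.
The state is a dict: "t": time; "q": joint angles; "joint_vel": joint speeds; "joint_torque": joint torques, N m; "eef_pos": TCP position; "tool_rot": TCP orientation; "contact_force": force on the tool from outside, world axes, zero at the start; "torque": the same for the moment, N m; "gripper_width": opening from 0.0 (shut) to 1.0 (fully open); "grasp_force": force on a finger pad.
Only numpy, scipy, OpenCV 4.12 (cv2) and the standard library are available. Lean on these libraries where they do the work, as an engineer would, in place of code of your own. Each camera call takes 0.05 s, during which the arm holds its last target. There are 200 camera calls.

## Working session

There is one attempt and no reset: what is moved stays moved. The work goes in short steps, Python scripts to look and compute and a tool call to move; the robot and the scene stay as the last step left them, time stands still between calls to the robot, and variables do not carry over. Pictures are saved under pics/ and viewed, at most 10 in all, crops included, and the job is handed in when it is done.

Besides the shell and the picture viewer there is one more tool, called after "Request:" in YAML: its name, and indented under it one key for each argument. move_arm: Moves the arm, as the interface text tells. Its arguments: {"type":"object","properties":{"commands":{"type":"array","items":{"type":"array","items":{"type":"array","items":{"type":"number"}}}},"squeeze":{"type":"number"}},"required":["commands"]}

```bash
mkdir -p pics; python3 - <<'E'
from station import bot, imaging
import cv2,numpy as np
for n in("top","side"):
    cv2.imwrite(f"pics/{n}0.png",imaging.read_camera(n)[...,::-1])
    c=imaging.calibration(n);print(n,np.round(c["intrinsics"],1).tolist(),np.round(c["extrinsics"],3).tolist())
o=bot.get_obs();print(o["t"],o["eef_pos"],o["tool_rot"],o["contact_force"])
E
```

```text
top [[357.5, 0.0, 251.0], [0.0, 357.5, 191.3], [0.0, 0.0, 1.0]] [[0.026, -0.993, 0.119, 0.424], [-0.999, -0.022, 0.034, -0.027], [-0.031, -0.12, -0.992, 0.833], [0.0, 0.0, 0.0, 1.0]]
side [[458.5, 0.0, 245.7], [0.0, 458.5, 195.1], [0.0, 0.0, 1.0]] [[-0.931, -0.219, 0.292, 0.266], [-0.365, 0.589, -0.721, 0.591], [-0.015, -0.778, -0.629, 0.593], [0.0, 0.0, 0.0, 1.0]]
0.1 [ 0.24000075 -0.63033248  0.23042377] [-7.88622656e-04  9.83497500e-01  1.80919886e-01 -2.00108791e-04] [ 0.15586552  0.15767049 -0.2530952 ]
```

View pics/top0.png

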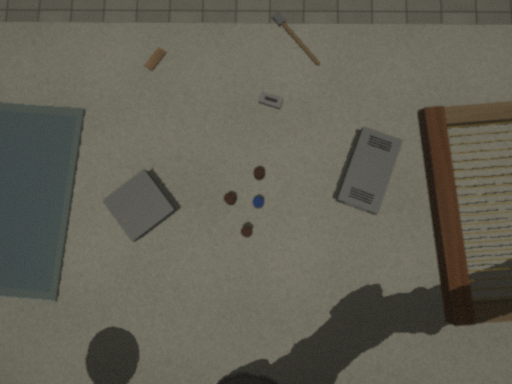

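View pics/side0.png

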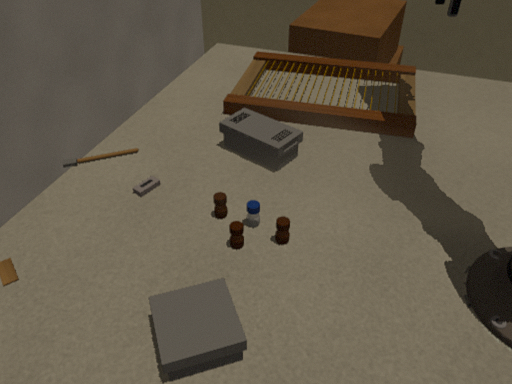

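The top view shows the long cover with two rib patches at about (380,143) and (361,196). The shut square box is at (141,205), the blue-capped clear vial at (258,201), and brown look-alike vials around it. Two things could be taken for the cover: the grey oblong at (369,170) and the grey square at (141,205). I choose the ribbed oblong and will check it in a crop.

```bash
cat > h.py <<'E'
from station import bot, imaging
import cv2,numpy as np
def ray(n,uv,z):
    c=imaging.calibration(n);K=np.array(c["intrinsics"]);E=np.array(c["extrinsics"])
    d=E[:3,:3]@np.linalg.solve(K,[*uv,1]);return E[:3,3]+d*(z-E[2,3])/d[2]
def proj(n,p):
    c=imaging.calibration(n);K=np.array(c["intrinsics"]);E=np.linalg.inv(np.array(c["extrinsics"]))
    q=K@(E[:3,:3]@p+E[:3,3]);return q[:2]/q[2]
E
python3 - <<'E'
from h import *
t=cv2.imread("pics/top0.png");s=cv2.imread("pics/side0.png")
g=cv2.cvtColor(t,cv2.COLOR_BGR2GRAY)[110:230,320:420]
# dark ribs: centroid of each end
for a,im,n,boxes in((0,t,"top",[(365,132,396,154),(346,185,378,207)]),(0,s,"side",[(226,108,254,126),(268,126,296,144)])):
    P=[]
    for x0,y0,x1,y1 in boxes:
        G=255-cv2.cvtColor(im[y0:y1,x0:x1],cv2.COLOR_BGR2GRAY).astype(float)
        w=np.clip(G-np.median(G)-15,0,None);yy,xx=np.mgrid[y0:y1,x0:x1]
        uv=((w*xx).sum()/w.sum(),(w*yy).sum()/w.sum());p=ray(n,uv,.066);P.append(p);print(n,np.round(uv,1),np.round(p,4))
    d=P[0]-P[1];print("dist",np.linalg.norm(d),"yaw",np.degrees(np.arctan2(d[1],d[0])),"mid",(P[0]+P[1])/2)
a=cv2.resize(t[115:225,325:415],None,fx=4,fy=4,interpolation=cv2.INTER_CUBIC)
b=cv2.resize(s[100:170,210:310],None,fx=4,fy=4,interpolation=cv2.INTER_CUBIC)
o=np.zeros((440,770,3),np.uint8);o[:,:360]=a;o[:280,370:770]=b
cv2.imwrite("pics/c1.png",o)
E
```

```text
top [379.7 143.3] [ 0.6272 -0.2776  0.066 ]
top [361.8 195.6] [ 0.512  -0.2379  0.066 ]
dist 0.12186340874160245 yaw -19.008584239115486 mid [ 0.56958377 -0.25776509  0.066     ]
side [236.  112.9] [ 0.645  -0.2917  0.066 ]
side [284.6 137. ] [ 0.5054 -0.2286  0.066 ]
dist 0.15323401326500416 yaw -24.33856634115442 mid [ 0.57516546 -0.26012634  0.066     ]
```

View pics/c1.png

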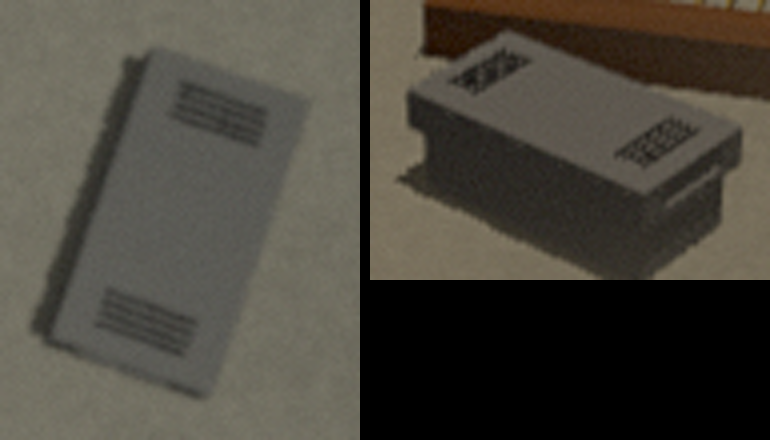

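The crop confirms it: the ribbed oblong is the cover, with ribs A at (0.627,-0.278) and B at (0.512,-0.238). They measure 122 mm apart, as expected. I'll shut the fingers and move above B.

Request:
move_arm:
  commands:
    - [[0.0394, -0.0269, 0, 0, 0, 0, 0], [0.0394, -0.0269, 0, 0, 0, 0, 0], [0.0394, -0.0269, 0, 0, 0, 0, 0], [0.0394, -0.0269, 0, 0, 0, 0, 0], [0.0394, -0.0269, 0, 0, 0, 0, 0], [0.0394, -0.0269, 0, 0, 0, 0, 0], [0.0394, -0.0269, 0, 0, 0, 0, 0], [0.0394, -0.0269, 0, 0, 0, 0, 0], [0.0394, -0.0269, 0, 0, 0, 0, 0], [0.0394, -0.0269, 0, 0, 0, 0, 0], [0, 0, 0.03, 0, 0, 10, 0], [0, 0, 0.03, 0, 0, 10, 0], [0, 0, 0.03, 0, 0, 10, 0], [0, 0, 0.03, 0, 0, 10, 0], [0, 0, 0, 0, 0, 0, 0], [0, 0, 0, 0, 0, 0, 0]]

```text
t: 2.1
eef_pos: [0.5132, -0.2394, 0.1122]
tool_rot: [0.0, 0.986, -0.165, 0.0]
contact_force: [0.7, -0.6, 1.1]
gripper_width: 0.005
grasp_force: 0.0
```

Request:
move_arm:
  commands:
    - [[0, 0, 0.02, 0, 0, 0, 0], [0, 0, 0.016, 0, 0, 0, 0], [0, 0, 0.004, 0, 0, 0, 0], [0, 0, 0.003, 0, 0, 0, 0], [0, 0, 0.003, 0, 0, 0, 0], [0, 0, 0, 0, 0, 0, 0]]

```text
t: 2.85
eef_pos: [0.513, -0.2394, 0.0657]
tool_rot: [0.0, 0.986, -0.166, 0.0]
contact_force: [0.5, 0.5, 2.1]
gripper_width: 0.0
grasp_force: 0.8
```

```bash
python3 - <<'E'
from h import *
a=imaging.read_camera("side")[...,::-1][60:180,190:350]
b=imaging.read_camera("top")[...,::-1][110:230,300:430]
cv2.imwrite("pics/c2.png",cv2.resize(np.hstack([a,b]),None,fx=2.7,fy=4))
E
```

```text
(no output)
```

View pics/c2.png

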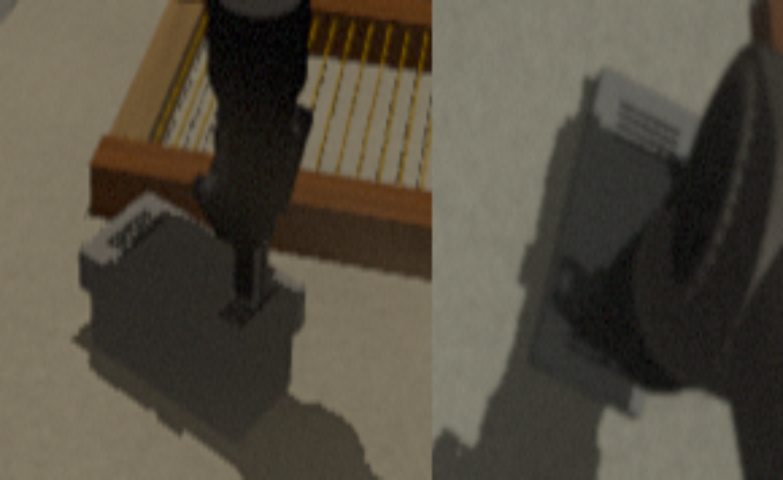

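The fingertips are on rib B, at (250,300) in the left half, with the tool clear of everything else. Now I'll press slowly.

Request:
move_arm:
  commands:
    - [[0, 0, 0.002, 0, 0, 0, 0], [0, 0, 0.002, 0, 0, 0, 0], [0, 0, 0.002, 0, 0, 0, 0], [0, 0, 0.002, 0, 0, 0, 0], [0, 0, 0, 0, 0, 0, 0]]

```text
t: 3.58
eef_pos: [0.5122, -0.2391, 0.0568]
tool_rot: [-0.0, 0.986, -0.166, -0.001]
contact_force: [-1.0, 0.6, 0.1]
gripper_width: -0.004
grasp_force: 0.0
```

Request:
move_arm:
  commands:
    - [[0, 0, 0.001, 0, 0, 0, 0], [0, 0, 0.001, 0, 0, 0, 0], [0, 0, 0.001, 0, 0, 0, 0], [0, 0, 0, 0, 0, 0, 0]]

```text
t: 4.08
eef_pos: [0.5127, -0.2393, 0.0559]
tool_rot: [-0.0, 0.986, -0.167, -0.0]
contact_force: [-6.2, 2.1, 17.2]
gripper_width: 0.001
grasp_force: 8.6
```

Request:
move_arm:
  commands:
    - [[0, 0, 0.002, 0, 0, 0, 0], [0, 0, 0, 0, 0, 0, 0]]

```text
t: 4.32
eef_pos: [0.5127, -0.2393, 0.0555]
tool_rot: [0.0, 0.986, -0.167, 0.0]
contact_force: [-10.2, 5.0, 31.6]
gripper_width: -0.002
grasp_force: 16.6
```

End B is rigid at 31 N, so it has gone home. Next is end A.

Request:
move_arm:
  commands:
    - [[0, 0, -0.02, 0, 0, 0, 0], [0, 0, -0.02, 0, 0, 0, 0], [0.03, 0, 0, 0, 0, 0, 0], [0.03, 0, 0, 0, 0, 0, 0], [0.03, 0, 0, 0, 0, 0, 0], [0.031, 0, 0, 0, 0, 0, 0], [0, 0, 0, 0, 0, 0, 0], [0, 0, 0, 0, 0, 0, 0]]

```text
t: 5.32
eef_pos: [0.6261, -0.2787, 0.0918]
tool_rot: [-0.0, 0.986, -0.166, -0.001]
contact_force: [-1.0, 0.3, 0.0]
gripper_width: -0.001
grasp_force: 0.0
```

```bash
python3 - <<'E'
from h import *
a=imaging.read_camera("side")[...,::-1][60:180,190:350]
cv2.imwrite("pics/c3.png",cv2.resize(a,None,fx=4,fy=4))
E
```

```text
(no output)
```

View pics/c3.png

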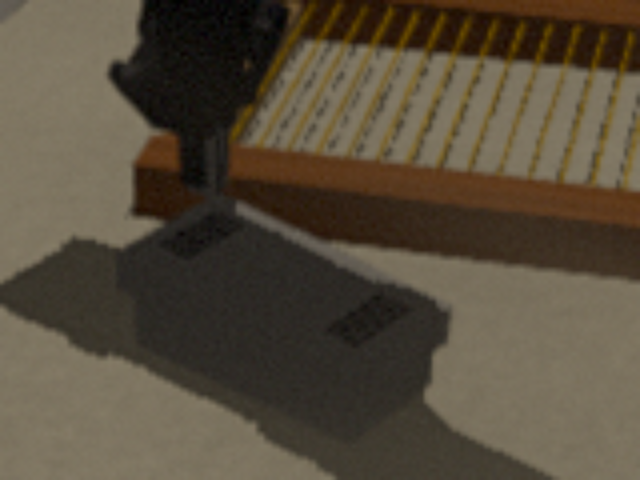

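End B sits lower, with its ribs at (370,320). The tool is above rib A at (205,235) and clear of the wooden frame. I'll press A.

Request:
move_arm:
  commands:
    - [[0, 0, 0.015, 0, 0, 0, 0], [0, 0, 0.009, 0, 0, 0, 0], [0, 0, 0.002, 0, 0, 0, 0], [0, 0, 0.002, 0, 0, 0, 0], [0, 0, 0.002, 0, 0, 0, 0], [0, 0, 0.002, 0, 0, 0, 0], [0, 0, 0.002, 0, 0, 0, 0], [0, 0, 0.001, 0, 0, 0, 0], [0, 0, 0.001, 0, 0, 0, 0], [0, 0, 0, 0, 0, 0, 0]]

```text
t: 6.62
eef_pos: [0.6265, -0.2788, 0.0558]
tool_rot: [-0.0, 0.986, -0.166, -0.001]
contact_force: [0.2, 0.8, 0.4]
gripper_width: -0.006
grasp_force: 0.0
```

Request:
move_arm:
  commands:
    - [[0, 0, 0.002, 0, 0, 0, 0], [0, 0, 0.001, 0, 0, 0, 0], [0, 0, 0.001, 0, 0, 0, 0], [0, 0, 0, 0, 0, 0, 0]]

```text
t: 7.12
eef_pos: [0.6269, -0.2789, 0.0541]
tool_rot: [-0.0, 0.986, -0.167, -0.0]
contact_force: [-5.0, 2.2, 14.0]
gripper_width: 0.003
grasp_force: 6.9
```

Request:
move_arm:
  commands:
    - [[0, 0, 0.002, 0, 0, 0, 0], [0, 0, 0.001, 0, 0, 0, 0], [0, 0, 0, 0, 0, 0, 0]]

```text
t: 7.5
eef_pos: [0.6269, -0.279, 0.054]
tool_rot: [-0.0, 0.986, -0.167, 0.0]
contact_force: [-12.1, 6.0, 33.4]
gripper_width: -0.002
grasp_force: 16.6
```

End A is rigid at z = 54 mm. I'll lift away and check.

Request:
move_arm:
  commands:
    - [[0, 0, -0.02, 0, 0, 0, 0], [0, 0, -0.04, 0, 0, 0, 0], [0, 0, -0.05, 0, 0, 0, 0], [0, 0, -0.05, 0, 0, 0, 0], [0, 0.05, -0.02, 0, 0, 0, 0], [0, 0.05, 0, 0, 0, 0, 0], [0, 0.05, 0, 0, 0, 0, 0], [0, 0.05, 0, 0, 0, 0, 0], [0, 0.05, 0, 0, 0, 0, 0], [0, 0, 0, 0, 0, 0, 0], [0, 0, 0, 0, 0, 0, 0]]

```text
t: 8.88
eef_pos: [0.5452, -0.5145, 0.229]
tool_rot: [-0.001, 0.986, -0.166, 0.0]
contact_force: [-0.2, 0.6, 0.3]
gripper_width: -0.003
grasp_force: 0.0
```

```bash
python3 - <<'E'
from h import *
s=imaging.read_camera("side")[...,::-1].copy();t=imaging.read_camera("top")[...,::-1].copy()
u=np.array([.9455,-.3256,0]);v=np.array([.3256,.9455,0]);c=np.array([.5696,-.2578,.054])
for i in(-1,1):
    for j in(-1,1):
        p=c+i*.086*u+j*.045*v;q=proj("side",p);r=proj("side",p+[0,0,.012]);print(np.round(q,1),np.round(r,1))
a=cv2.resize(s[90:250,190:310],None,fx=3.4,fy=3.4,interpolation=cv2.INTER_CUBIC)
b=cv2.resize(t[115:245,220:410],None,fx=2,fy=2,interpolation=cv2.INTER_CUBIC)
o=np.zeros((a.shape[0],a.shape[1]+b.shape[1],3),np.uint8);o[:,:a.shape[1]]=a;o[:b.shape[0],a.shape[1]:]=b
cv2.imwrite("pics/c4.png",o)
E
```

```text
[304.  134.4] [304.3 129.8]
[279.5 151.8] [279.7 147. ]
[245.3 110.9] [245.2 106.5]
[219.9 125.7] [219.7 121.1]
```

View pics/c4.png

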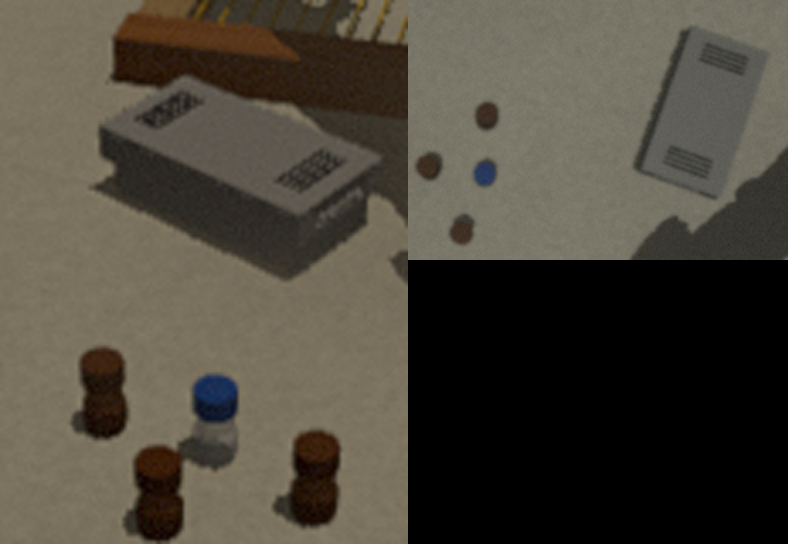

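The cover's corners in the side view are at (220,127), (279,152), (302,136) and (245,113). All four match the 54 mm seated projection. The vial is upright where it started, at (258,201) in the top view.

```bash
python3 -c "
from station import bot
print(bot.hand_in())"
```

```text
the job is handed in; nothing more can be done
None
```

The cover is pressed home at both ends and sits level at 54 mm, the vial stands untouched, the arm is clear of everything, and the job was handed in at about 9 s.

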